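# Make up parts trays for two service jobs

## Task

Make up the parts for two cars from the stock on the bench: the white oil filter and the holder of spark plugs go in the red tray; the black oil filter, the pair of brake pads and the yellow bottle of brake fluid go in the blue tray. In each tray the long part sits flat in the long bay and each round part stands upright in a small bay of its own, right down on the tray floor. Set the parts down rather than dropping them, and leave the orange filter, the mug and the wrench where they are.

Things in the scene. Friction and masses are not known exactly. Their poses are not given: they have to be found in the camera images.
- tray_red: Red loose tray, 209 (x) by 181 (y) by 21 mm, 0.7 kg. Origin: centre of underside, z up. Floor and walls 3 mm thick, all wall tops 18 mm above the inner floor. Long bay on the -x side: inside 114 (x) by 175 mm (y), centre x -44.5, y 0. Two small bays on the +x side: inside 86 by 86 mm, centres x +58.5, y +44.5 and -44.5. White ticket holder on the -x end.
- tray_blue: Blue loose tray, 209 (x) by 181 (y) by 21 mm, 0.7 kg. Origin: centre of underside, z up. Floor and walls 3 mm thick, all wall tops 18 mm above the inner floor. Long bay on the -x side: inside 114 (x) by 175 mm (y), centre x -44.5, y 0. Two small bays on the +x side: inside 86 by 86 mm, centres x +58.5, y +44.5 and -44.5. White ticket holder on the -x end.
- filter_white_c (a point): White spin-on oil filter with a blue band, standing upright: cylinder 66 mm diameter, 84 mm high, about 0.3 kg. The point is its centre, half-way up (42 mm above its base); z up.
- filter_black_c (a point): Black spin-on oil filter with a grey band, a little taller, standing upright: cylinder 66 mm diameter, 94 mm high, about 0.3 kg. The point is its centre, half-way up (47 mm above its base); z up.
- brake_pads_c (a point): Pair of brake pads banded face to face, lying flat: steel plates outside, red-brown friction blocks between, two white paper bands; 112 mm long (x), 50 mm wide (y), 36 mm high, about 0.6 kg. Grip across the 50 mm. The point is its centre, 18 mm above its underside; z up.
- plug_rack_c (a point): Green plastic holder with four spark plugs standing in a row, white ceramic tops: holder block 112 mm long (x), 34 mm wide (y), 48 mm high, plugs reach 76 mm, about 0.3 kg. Grip the block across the 34 mm. The point is its centre, 38 mm above its underside; z up.
- fluid_bottle_c (a point): Yellow bottle of brake fluid, black cap, closed, standing upright: 58 mm diameter, 105 mm high (straight sides up to 78 mm, black cap 36 mm wide above), about 0.3 kg. The point is its centre, half-way up (52.5 mm above its base); z up.
- filter_orange_c (a point): Orange spin-on oil filter with a white band, 66 mm diameter, 84 mm high, standing upright among the stock; not needed today, stays where it is. The point is its centre, 42 mm above its base.
- mug: White coffee mug, 80 mm diameter, 95 mm high, handle at its +y side; stays where it is. Origin: centre of its underside.
- wrench_c (a point): Steel combination wrench 200 mm long (along its x), about 10 mm thick, lying on the bench; stays where it is. The point is near its middle.
There are look-alikes about, which are no part of the job. There is more than one size of the part that bears brake_pads_c; the job needs the largest. Of the things that look like the part that bears fluid_bottle_c, the larger one is meant.

How it is judged (in metres and radians):
At the end, for the whole second after the job is handed in: White filter and plug holder in the red tray; black filter, bottle and pads in the blue. Long parts in long bays, each round part in its own small bay, on the floor (5 mm), wholly inside, upright (0.1 rad), at rest. Trays flat; orange filter, mug, wrench within 25 mm of their start (x of filter_white_c in the frame of tray_red between 0.0455 and 0.0715 m and (y of filter_white_c in the frame of tray_red between 0.0315 and 0.0575 m or y of filter_white_c in the frame of tray_red between -0.0575 and -0.0315 m) and z of filter_white_c in the frame of tray_red between 0.04 and 0.05 m and angle between each of filter_white, plug_rack, filter_black, fluid_bottle, brake_pads's own z axis and vertical below 0.1 rad and linear speed of each of filter_white, plug_rack, filter_black, fluid_bottle, brake_pads, tray_red, tray_blue below 0.02 m/s and angular speed of each of filter_white, plug_rack, filter_black, fluid_bottle, brake_pads below 0.15 rad/s and x of plug_rack_c in the frame of tray_red between -0.0875 and -0.0015 m and y of plug_rack_c in the frame of tray_red between -0.035 and 0.035 m and z of plug_rack_c in the frame of tray_red between 0.036 and 0.046 m and x of filter_black_c in the frame of tray_blue between 0.0455 and 0.0715 m and (y of filter_black_c in the frame of tray_blue between 0.0315 and 0.0575 m or y of filter_black_c in the frame of tray_blue between -0.0575 and -0.0315 m) and z of filter_black_c in the frame of tray_blue between 0.045 and 0.055 m and x of fluid_bottle_c in the frame of tray_blue between 0.0415 and 0.0755 m and (y of fluid_bottle_c in the frame of tray_blue between 0.0275 and 0.0615 m or y of fluid_bottle_c in the frame of tray_blue between -0.0615 and -0.0275 m) and z of fluid_bottle_c in the frame of tray_blue between 0.0505 and 0.0605 m and x of brake_pads_c in the frame of tray_blue between -0.0795 and -0.0095 m and y of brake_pads_c in the frame of tray_blue between -0.035 and 0.035 m and z of brake_pads_c in the frame of tray_blue between 0.016 and 0.026 m and angle between each of tray_red, tray_blue's own z axis and vertical below 0.05 rad and height (world z) of each of tray_red, tray_blue below 0.006 m and distance of each of filter_orange_c, mug, wrench_c from where it was at the start of the episode below 0.025 m); the robot touches nothing.
It fails at once if the orange oil filter is moved more than 25 mm (distance of filter_orange_c from where it was at the start of the episode above 0.025 m).
It fails at once if the mug is moved more than 25 mm (distance of mug from where it was at the start of the episode above 0.025 m).
It fails at once if the wrench is moved more than 25 mm (distance of wrench_c from where it was at the start of the episode above 0.025 m).
It fails at once if a part is dropped (falls free by more than about 25 mm), thrown or knocked over hard ((contact force between the fingers and filter_white below 0.01 N and linear speed of filter_white above 0.7 m/s) or (contact force between the fingers and filter_black below 0.01 N and linear speed of filter_black above 0.7 m/s) or (contact force between the fingers and brake_pads below 0.01 N and linear speed of brake_pads above 0.7 m/s) or (contact force between the fingers and plug_rack below 0.01 N and linear speed of plug_rack above 0.7 m/s) or (contact force between the fingers and fluid_bottle below 0.01 N and linear speed of fluid_bottle above 0.7 m/s)).
It also fails if it takes over 139 s, if anything falls off the work surface, if the arm or the gripper's body presses on something with over 40 N, if the wrist force passes 120 N, or if a joint passes its speed limit or range.

## Robot

A 6-joint arm with a two-finger parallel gripper is mounted at the origin on the work surface. World frame = base frame: x ahead of the robot, y to its left, z up, the work surface at z = 0. Lengths are in m, angles in degrees, forces in N, time in s.
With the tool pointing down it reaches from about 0.3 to 0.75 m from the base axis. Payload 8.5 kg.
Tool frame: the origin (TCP) lies at the very end of the fingers, on their centre line; the grasp point (between the pads) lies 19 mm behind it; z points along the fingers, y is the line along which they close (so a half turn about z gives the same grasp; the last joint's range is limited). The gripper opens to 85 mm and grips with 20 to 120 N. Pads are 22 mm wide; open, the fingers measure 114 mm over their backs; the gripper's body (76 mm by 85 mm) begins 54 mm behind the grasp point. The pads swing forward as they close: fully open they stand 13 mm farther back than shut.
Start: joints at [53.669, 21.807, 74.336, -0, 83.858, -12.336], TCP at [0.224, 0.502, 0.231] pointing down, gripper open.
Joint ranges: [-178.18, 178.18], [-50.72, 133.34], [12.68, 142.11], [-81.47, 261.47], [9.98, 163.14], [-165.26, 165.26]. Speed limits (degrees/s): [136.94, 136.94, 180, 180, 180, 180].

## Interface

Orientations are given as a 3x3 rotation matrix whose columns are the frame's x, y, z axes.
In Python, from rig import observe, cams, ticket gives the robot as it stands.
- The arm moves only by the tool move_arm, never from a script. Its arguments are lists of equal length, an entry for each row: "jaw": the finger opening in cm, from 0 to 8.54; "dp": the shift along the tool's x, y, z in cm, a list of three; "turn": the turn, a rotation vector about the tool's x, y, z in rad, a list of three. In form: {"jaw": [jaw, ...], "dp": [[tx, ty, tz], ...], "turn": [[wx, wy, wz], ...]}. A call has 1 to 12 rows; each row shifts and turns the commanded pose from where the row before left it, along the tool's axes as they then stand; what a row does not reach is not made up. A row lasts 1/12 s, in which the tool goes at most 41.7 mm and 7.16 degrees, less where a joint would pass 70% of its speed; a pose out of reach is approached as far as the arm can. A call is refused whole if a number of a shift passes 4.17 or a number of a turn 0.125, either way. A call with a gripper value outside its range is refused whole. The fingers move at their own pace and stop on an object; "force" is the grip in N (left out, the last holds). Time passes only in rows, so rows that do not move let the fingers close. It gives the time, the measured TCP pose, the force, the opening and the grip force at its end, in the units of the state.
- observe(): the state, without advancing time (a new reading comes with each control period).
- cams.get_image(name): name is "side" or "top" or "wrist"; returns (picture, depth): 400x640x3 uint8, red, green, blue; 400x640 float32, m along the optical axis (not along the pixel's ray), 0 where there is no reading.
- cams.calibration(name): a dict with "vertical_fov" (degrees; the focal length in pixels is half the picture's height over the tangent of half this angle, whatever the lens; pixels are square), "cx", "cy" (the principal point, pixels), "view" (4x4, takes a point from world to camera coordinates); the wrist camera has in their place "tool_from_camera" (4x4, takes a point from camera to tool coordinates, whose origin is the TCP and whose axes are the flange's). Camera axes: x right, y up, looking along -z (the intrinsics and any distortion apply to the point x, -y, -z); pixel columns grow to the right and rows downward; lengths in m; the calibration is good to about 2 mm. A picture is of the moment at which its call begins: read the wrist's pose just before it. calibration takes no time and is no camera call.
- ticket.close_job(): hands the job in; it is judged then, once.
Trained networks look in the newest picture that a camera, given by its name, has taken for a name from the list of things; names that differ only in an ending like _2 or _b are one class to them, and where a whole thing is asked for, a point or a joint stands for the part that bears it (a point fixed in the world has none). Each returns a list of dicts, best first, with "p" (0 to 1); they miss things now and then, are a little off and sometimes report something else, mostly with a low value. They report only what shows in the picture. A call takes as long as a camera call. They do not tell look-alikes from the thing itself.
- cams.spot_in(camera, query): "box" ([centre column, centre row, width, height] as shares, 0 to 1, of the picture: columns of its width, rows of its height, round what is visible of it).
- cams.outline_of(camera, query): "mask" (400x640 bool, what is visible of it) and "box" ([centre column, centre row, width, height] as shares, 0 to 1, of the picture: columns of its width, rows of its height, round what is visible of it).
- cams.mark_of(camera, query): "location" ([column, row] as shares, 0 to 1, of the picture: columns of its width, rows of its height: a listed point, or the origin of a listed thing).
The state is a dict: "time_s": time; "q": joint angles; "qvel": joint speeds; "joint_efforts": joint torques, N m; "position": TCP position; "tool_rot": TCP orientation; "ft_force": force on the tool from outside, world axes, zero at the start; "wrist_torque": the same for the moment, N m; "grip_width": finger opening in m; "gripper_force": force on a finger pad.
Only numpy, scipy, OpenCV 4.12 (cv2) and the standard library are available. Lean on these libraries where they do the work, as an engineer would, in place of code of your own. Each camera call takes 0.05 s, during which the arm holds its last target. There are 200 camera calls.

## Working session

There is one attempt and no reset: what is moved stays moved. The work goes in short steps, Python scripts to look and compute and a tool call to move; the robot and the scene stay as the last step left them, time stands still between calls to the robot, and variables do not carry over. Pictures are saved under pics/ and viewed, at most 14 in all, crops included, and the job is handed in when it is done.

Besides the shell and the picture viewer there is one more tool, called after "Request:" by a JSON object that holds its "fn" and its "kwargs". move_arm: Moves the arm, as the interface text tells. Its arguments: {"type":"object","properties":{"jaw":{"type":"array","items":{"type":"number"}},"dp":{"type":"array","items":{"type":"array","items":{"type":"number"}}},"turn":{"type":"array","items":{"type":"array","items":{"type":"number"}}},"force":{"type":"number"}},"required":["jaw","dp","turn"]}

```bash
ls; mkdir -p pics
python3 - <<'E'
from rig import observe,cams
import cv2,numpy as np
for n in("top","side"):
    im,d=cams.get_image(n); cv2.imwrite(f"pics/{n}0.png",im[:,:,::-1]); np.savez(f"{n}0.npz",im=im,d=d)
    print(n,{k:(np.round(v,4).tolist() if hasattr(v,'__len__') else v) for k,v in cams.calibration(n).items()})
print({k:(np.round(v,4).tolist() if hasattr(v,'__len__') else v) for k,v in cams.calibration("wrist").items()})
print(observe())
E
```

```text
pics
top {'vertical_fov': 42.53007763472056, 'cx': 318.29999797154517, 'cy': 199.71577773392812, 'view': [[0.0137, -0.9999, 0.0006, -0.0193], [0.9777, 0.0135, 0.2097, -0.5138], [-0.2097, -0.0023, 0.9778, -1.4083], [0.0, 0.0, 0.0, 1.0]]}
side {'vertical_fov': 55.2246808650069, 'cx': 314.9213175768111, 'cy': 197.3589119566293, 'view': [[-0.9816, -0.1906, 0.0058, 0.5062], [0.1247, -0.6183, 0.776, -0.1096], [-0.1443, 0.7625, 0.6307, -0.797], [0.0, 0.0, 0.0, 1.0]]}
{'vertical_fov': 63.98402463150885, 'cx': 322.1048349143169, 'cy': 197.19848679943271, 'tool_from_camera': [[0.0004, 0.9611, 0.2763, 0.0689], [1.0, -0.0007, 0.001, 0.0006], [0.0012, 0.2763, -0.9611, -0.1421], [0.0, 0.0, 0.0, 1.0]]}
{'time_s': 0.1, 'q': array([ 5.36687546e+01,  2.18394253e+01,  7.43772027e+01, -2.78799375e-03,
        8.38568554e+01, -1.23355885e+01]), 'qvel': array([-0.00069826, -0.1309629 ,  0.03845849,  0.03145512,  0.14424532,
        0.03001193]), 'joint_efforts': array([ 3.67414046e-03, -4.49220085e+01, -2.31658798e+01, -1.67930802e-04,
        3.64644417e-03,  4.74614865e-05]), 'position': array([0.22353282, 0.50226259, 0.23077088]), 'tool_rot': array([[-9.13578335e-01,  4.06662153e-01, -7.20861176e-04],
       [ 4.06662728e-01,  9.13577746e-01, -1.06187373e-03],
       [ 2.26738870e-04, -1.26325221e-03, -9.99999176e-01]]), 'ft_force': array([ 0.45177184, -0.0055343 ,  0.30012645]), 'wrist_torque': array([-0.03535109, -0.04558247,  0.03430002]), 'gripper_force': 0.0, 'grip_width': 0.08544814739366897}
```

View pics/top0.png

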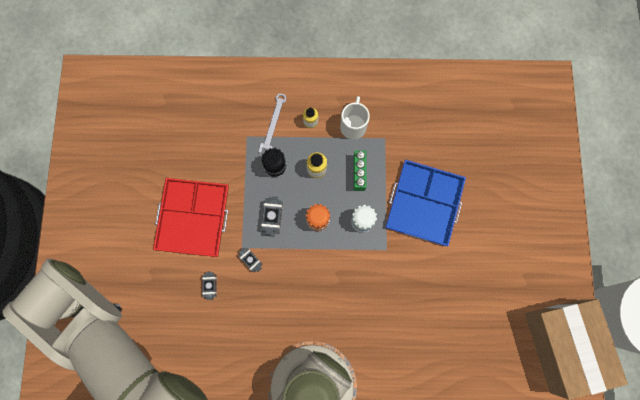

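View pics/side0.png

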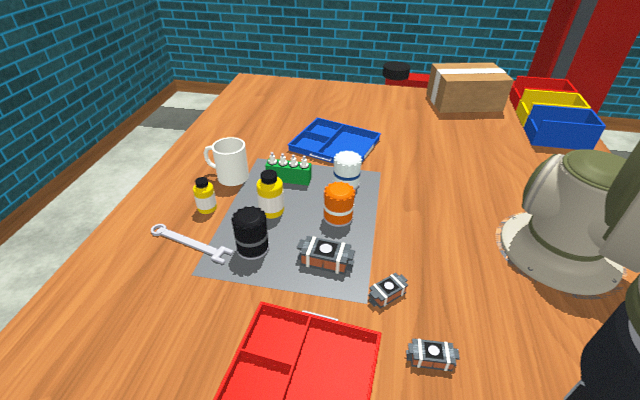

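Top view: black filter (273,162), large bottle (317,165) versus small bottle (310,117), plug rack (360,170), orange (318,217), white (364,217). There are three pad pairs, at (271,215), (250,260) and (209,286); the first is clearly the largest. Red tray is on the left, blue on the right, both with the long bay on the robot side.

```bash
cat > h.py <<'E'
import numpy as np,cv2
from rig import observe,cams
def pts(name,d,obs=None):
    c=cams.calibration(name); f=200/np.tan(np.radians(c["vertical_fov"]/2))
    v,u=np.mgrid[0:400,0:640]
    P=np.stack([(u-c["cx"])/f*d,-(v-c["cy"])/f*d,-d,np.ones_like(d)],-1)
    if name=="wrist":
        T=np.eye(4);T[:3,:3]=obs["tool_rot"];T[:3,3]=obs["position"];M=T@np.array(c["tool_from_camera"])
    else: M=np.linalg.inv(c["view"])
    W=(P@M.T)[...,:3]; W[d<=0]=np.nan; return W
E
python3 - <<'E'
from h import *
a=np.load("top0.npz");im,d=a["im"],a["d"];W=pts("top",d)
s=np.load("side0.npz");Ws=pts("side",s["d"])
print("table z",np.nanmedian(W[240:248,380:420,2]),np.nanmedian(W[300:340,400:480,2]),np.nanmedian(Ws[300:340,200:240,2]))
# connected blobs higher than 15mm
m=((W[...,2]>.012)&(W[...,2]<.13)).astype(np.uint8); m[300:]=0
n,l,st,_=cv2.connectedComponentsWithStats(m)
for i in range(1,n):
    if st[i,4]<40: continue
    P=W[l==i]; top=P[P[:,2]>np.percentile(P[:,2],97)-.008]
    r=cv2.minAreaRect((top[:,:2]*1000).astype(np.float32))
    print(st[i],"zmax %.3f"%np.percentile(P[:,2],97),"n",len(top),"mean",top[:,:2].mean(0).round(4),"rect",np.round(r[0],1),np.round(r[1],1),round(r[2],1))
c=[cv2.resize(im[95:245,235:385],(450,450),interpolation=cv2.INTER_CUBIC),cv2.resize(im[180:330,190:290],(300,450),interpolation=cv2.INTER_CUBIC)]
cv2.imwrite("pics/crop1.png",np.hstack(c)[:,:,::-1])
for q in["filter_white_c","filter_black_c","brake_pads_c","plug_rack_c","fluid_bottle_c"]:
    for cm in("top",):
        print(q,[(round(o["p"],2),(np.array(o["location"])*[640,400]).round(1).tolist()) for o in cams.mark_of(cm,q)[:4]])
E
```

```text
table z 0.0006991208141929883 0.0008912327439596357 -0.0007222141181277841
[341  96  29  43 648] zmax 0.098 n 131 mean [ 0.7534 -0.1148] rect [ 753.4 -115.7] [78. 78.] 1.3
[303 107  15  21 251] zmax 0.085 n 66 mean [0.7694 0.0151] rect [770.6  15.4] [28.  23.3] 1.1
[261 147  26  30 556] zmax 0.099 n 280 mean [0.6233 0.1175] rect [626.1 116.3] [60.4 61.6] 84.8
[354 150  13  41 515] zmax 0.074 n 48 mean [ 0.6071 -0.1318] rect [ 611.1 -133. ] [11.7 89.9] 89.9
[307 152  20  26 421] zmax 0.109 n 110 mean [ 0.6198 -0.0054] rect [620.2  -5.7] [35.6 30.7] 0.7
[386 159  80  87 811] zmax 0.028 n 483 mean [ 0.5224 -0.3281] rect [ 519.9 -324.2] [199.1 214.1] 73.7
[153 178  75  79 789] zmax 0.027 n 525 mean [0.4704 0.3559] rect [467.7 358.1] [192.6 214. ] 84.6
[261 196  21  40 622] zmax 0.043 n 461 mean [0.4705 0.1214] rect [471.8 121.8] [ 50.5 112.3] 85.0
[306 204  24  27 506] zmax 0.089 n 305 mean [ 0.4642 -0.0107] rect [464.5  -9.3] [62.5 61. ] 0.5
[351 205  26  27 514] zmax 0.090 n 274 mean [ 0.4626 -0.1418] rect [ 461.7 -141.8] [57.2 53. ] 25.6
[238 247  24  25 307] zmax 0.031 n 237 mean [0.3452 0.1795] rect [345.2 179.2] [76.6 34.6] 43.7
[203 271  13  29 319] zmax 0.031 n 225 mean [0.271  0.2919] rect [271.5 291.8] [76.1 33. ] 6.1
filter_white_c [(0.96, [364.2, 216.9])]
filter_black_c [(0.61, [278.7, 161.0])]
brake_pads_c [(0.91, [207.0, 287.3]), (0.71, [246.4, 261.8]), (0.65, [269.8, 217.0])]
plug_rack_c [(0.89, [359.7, 170.0])]
fluid_bottle_c [(0.67, [311.5, 111.6]), (0.57, [316.3, 166.6])]
```

View pics/crop1.png

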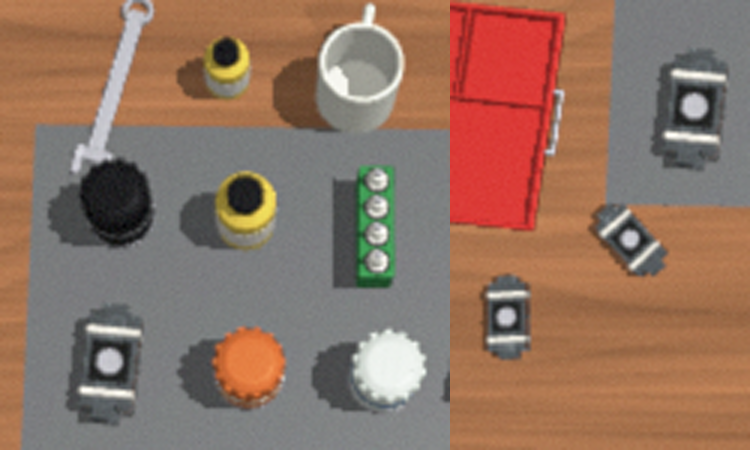

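Crop: the pads at (271,215) measure 112×50 and the other two pairs 76×34, so the first pair is the one. The bottle at (317,165) stands 0.105 high and the other 0.085, so the one on the mat is meant. I go first above the red tray for a close look.

Request:
{"fn": "move_arm", "kwargs": {"jaw": [8.54,8.54,8.54,8.54,8.54,8.54,8.54,8.54,8.54,8.54,8.54,8.54], "dp": [[0,0,0],[0,0,0],[0,0,0],[0,0,0],[-2.9,-1.9,-0.4],[-2.9,-1.9,-0.4],[-2.9,-1.9,-0.4],[-2.9,-1.9,-0.4],[-2.9,-1.9,-0.4],[-2.9,-1.9,-0.4],[-2.9,-1.9,-0.4],[-2.9,-1.9,-0.4]], "turn": [[0,0,-0.105],[0,0,-0.105],[0,0,-0.105],[0,0,-0.105],[0,0,0],[0,0,0],[0,0,0],[0,0,0],[0,0,0],[0,0,0],[0,0,0],[0,0,0]]}}

```text
time_s: 1.35
position: [0.4571, 0.3495, 0.2636]
tool_rot: [[-1.0, -0.001, -0.0], [-0.001, 1.0, 0.0], [0.0, 0.0, -1.0]]
ft_force: [-0.1, 0.9, -0.9]
grip_width: 0.0855
gripper_force: 0.0
```

```bash
cat >> h.py <<'E'
def shot(save=None):
    o=observe(); im,d=cams.get_image("wrist"); 
    if save: cv2.imwrite(f"pics/{save}.png",im[:,:,::-1])
    return o,im,pts("wrist",d,o)
def st(o=None):
    o=o or observe(); y=o["tool_rot"][:,1]
    print("t %.2f"%o["time_s"],"pos",o["position"].round(4),"yaw %.2f"%np.degrees(np.arctan2(y[1],y[0])),"tilt z",o["tool_rot"][:2,2].round(4),"F",o["ft_force"].round(1),"w %.4f g %.1f"%(o["grip_width"],o["gripper_force"]))
def tray(W,im,col):
    hsv=cv2.cvtColor(im,cv2.COLOR_RGB2HSV); H=hsv[...,0]
    m=((H<6)|(H>174)) if col=="red" else ((H>105)&(H<125))
    m&=(hsv[...,1]>140)&(W[...,2]<.035)&(W[...,2]>-.01)
    m=cv2.morphologyEx(m.astype(np.uint8),cv2.MORPH_OPEN,np.ones((3,3)))
    n,l,s,_=cv2.connectedComponentsWithStats(m); m=l==1+np.argmax(s[1:,4])
    P=W[m]; zf=np.median(P[:,2]); r=cv2.minAreaRect((P[:,:2]*1000).astype(np.float32))
    print(col,"floor z %.4f"%zf,"n",len(P),"rect",np.round(r[0],1),np.round(r[1],1),round(r[2],2)); return m
E
python3 - <<'E'
from h import *
st(); o,im,W=shot("w_red"); tray(W,im,"red")
E
```

```text
t 1.35 pos [0.4571 0.3495 0.2636] yaw 90.07 tilt z [-0.      0.0001] F [-0.1  0.9 -0.9] w 0.0855 g 0.0
red floor z 0.0029 n 25845 rect [474.3 354.1] [190.  223.1] 84.52
```

View pics/w_red.png

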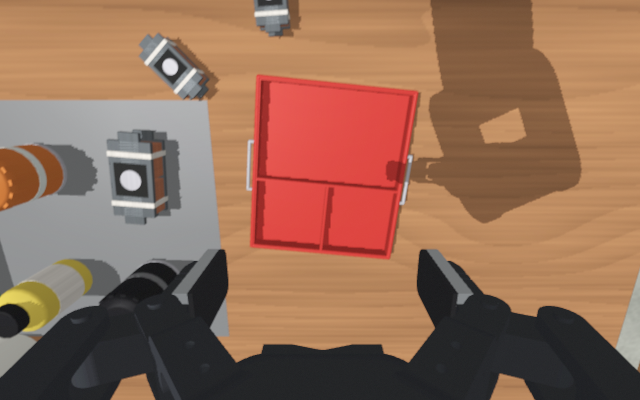

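Wrist view: red tray with outer corners (257,76), (417,92), (389,258) and (251,245); long bay on the robot side and small bays on the far side (bottom of the picture). The floor reads 3 mm high, as it should.

```bash
cat >> h.py <<'E'
def tray2(W,m,yaw):
    P=W[m]; P=P[(P[:,2]>.015)&(P[:,2]<.027)]; a=np.radians(yaw); R=np.array([[np.cos(a),np.sin(a)],[-np.sin(a),np.cos(a)]])
    Q=P[:,:2]@R.T; lo,hi=np.percentile(Q,1,0),np.percentile(Q,99,0); c=R.T@((lo+hi)/2)
    print("tray centre",c.round(4),"size",(hi-lo).round(4))
    F=lambda v:(c+R.T@np.array(v)).round(4)
    print("long",F([-.0445,0]),"bay+",F([.0585,.0445]),"bay-",F([.0585,-.0445]))
E
python3 - <<'E'
from h import *
st(); o,im,W=shot(); m=tray(W,im,"red"); tray2(W,m,-5.5)
E
```

```text
t 1.40 pos [0.462  0.3464 0.2637] yaw 89.81 tilt z [ 0.0028 -0.0012] F [ 2.4 -4.6  0. ] w 0.0854 g 0.0
red floor z 0.0028 n 26202 rect [471. 355.] [189.6 222.7] 84.61
tray centre [0.4679 0.3573] size [0.2118 0.1843]
long [0.4236 0.3616] bay+ [0.5304 0.396 ] bay- [0.5218 0.3074]
```

Request:
{"fn": "move_arm", "kwargs": {"jaw": [8.54,8.54,8.54,8.54,8.54,8.54,8.54,8.54,8.54,8.54,8.54,8.54], "dp": [[0,-4,0.4],[0,-4.1,0.4],[0,-4.1,0.4],[0,-4.1,0.4],[0,-4.1,0.4],[0,-4.1,0.4],[0,-4.1,0.4],[0,-4.1,0.4],[0,-4.1,0.4],[0,-4.1,0.4],[0,-4.1,0.4],[0,-4.1,0.4]], "turn": [[0,0,0],[0,0,0],[0,0,0],[0,0,0],[0,0,0],[0,0,0],[0,0,0],[0,0,0],[0,0,0],[0,0,0],[0,0,0],[0,0,0]]}}

```text
time_s: 2.45
position: [0.4559, -0.1418, 0.2153]
tool_rot: [[-1.0, -0.002, 0.0], [-0.002, 1.0, -0.0], [-0.0, -0.0, -1.0]]
ft_force: [0.9, 0.6, -0.2]
grip_width: 0.0851
gripper_force: 0.0
```

```bash
cat >> h.py <<'E'
from scipy.optimize import least_squares
def cyl(W,x,y,h,r,tol=.006):
    # circle fit of the rim/side: points near expected spot, above mid height
    near=(np.hypot(W[...,0]-x,W[...,1]-y)<.06)
    T=W[near&(abs(W[...,2]-h)<tol)][:,:2]; S=W[near&(W[...,2]>.015)&(W[...,2]<h-.012)][:,:2]
    c=(T.min(0)+T.max(0))/2 if len(T) else np.array([x,y])
    print("top n",len(T),"mean",T.mean(0).round(4),"box",c.round(4),"size",np.ptp(T,axis=0).round(4))
    if len(S)>30:
        s=least_squares(lambda p:np.hypot(S[:,0]-p[0],S[:,1]-p[1])-r,c,loss="soft_l1",f_scale=.002).x
        print("side fit n",len(S),s.round(4))
E
python3 - <<'E'
from h import *
st(); o,im,W=shot("w_wh"); cyl(W,.462,-.141,.084,.033)
E
```

```text
t 2.45 pos [ 0.4559 -0.1418  0.2153] yaw 90.09 tilt z [ 0.0004 -0.    ] F [ 0.9  0.6 -0.2] w 0.0851 g 0.0
top n 3514 mean [ 0.463  -0.1398] box [ 0.4644 -0.1397] size [0.0657 0.0661]
side fit n 418 [ 0.465  -0.1396]
```

White filter at (0.4645, -0.1397); its top size of 66 mm checks.

Request:
{"fn": "move_arm", "kwargs": {"jaw": [8.54,8.54,8.54,8.54,8.54,8.54,8.54,8.54,5.5,5.5,5.5,5.5], "dp": [[-0.9,0.2,0],[0,0,3.5],[0,0,3.5],[0,0,3.5],[0,0,3.5],[0,0,2.5],[0,0,1.4],[0,0,0],[0,0,0],[0,0,0],[0,0,0],[0,0,0]], "turn": [[0,0,0],[0,0,0],[0,0,0],[0,0,0],[0,0,0],[0,0,0],[0,0,0],[0,0,0],[0,0,0],[0,0,0],[0,0,0],[0,0,0]], "force": 60}}

```text
time_s: 3.5
position: [0.4663, -0.1383, 0.0378]
tool_rot: [[-1.0, -0.001, 0.003], [-0.001, 1.0, -0.001], [-0.003, -0.001, -1.0]]
ft_force: [-0.0, 1.5, 7.4]
grip_width: 0.0648
gripper_force: 66.6
```

Request:
{"fn": "move_arm", "kwargs": {"jaw": [5.5,5.5,5.5,5.5,5.5,5.5,5.5,5.5,5.5,5.5,5.5,5.5], "dp": [[0,0,-1],[0,0,-2.5],[0,0,-3.5],[0,0,-3.5],[0,0,-3],[0,0,-1.5],[-0.4,1.5,0],[-0.5,3,0],[-0.5,3.6,0],[-0.5,3.6,0],[-0.5,3.6,0],[-0.5,3.6,0]], "turn": [[0,0,0],[0,0,0],[0,0,0],[0,0,0],[0,0,0],[0,0,0],[0,0,0],[0,0,0],[0,0,0],[0,0,0],[0,0,0],[0,0,0]]}}

```text
time_s: 4.5
position: [0.4938, 0.0526, 0.1868]
tool_rot: [[-1.0, -0.001, 0.0], [-0.001, 1.0, -0.0], [-0.0, -0.0, -1.0]]
ft_force: [1.1, 0.8, -1.8]
grip_width: 0.0648
gripper_force: 67.5
```

Request:
{"fn": "move_arm", "kwargs": {"jaw": [5.5,5.5,5.5,5.5,5.5,5.5,5.5,5.5,5.5,5.5,5.5], "dp": [[-0.4,3.6,0],[-0.4,3.6,0],[-0.4,3.6,0],[-0.4,3.6,0],[-0.4,3.6,0],[-0.3,3.4,0],[-0.3,2.6,0],[-0.3,1.5,0],[0,0,0],[0,0,0],[0,0,0]], "turn": [[0,0,0],[0,0,0],[0,0,0],[0,0,0],[0,0,0],[0,0,0],[0,0,0],[0,0,0],[0,0,0],[0,0,0],[0,0,0]]}}

```text
time_s: 5.42
position: [0.5226, 0.3052, 0.1864]
tool_rot: [[-1.0, -0.001, -0.0], [-0.001, 1.0, -0.0], [0.0, -0.0, -1.0]]
ft_force: [0.4, 0.1, -1.9]
grip_width: 0.0654
gripper_force: 67.7
```

Run:
```python
from h import *
st(); o,im,W=shot("w_place1")
```

```text
t 5.42 pos [0.5226 0.3052 0.1864] yaw 90.05 tilt z [-0.0003 -0.0004] F [ 0.4  0.1 -1.9] w 0.0654 g 67.7
```

View pics/w_place1.png

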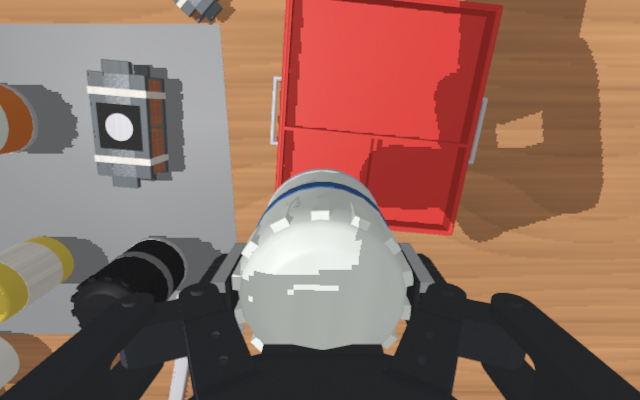

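Filter is held upright over the near small bay, whose divider shows at (373,150). I lower it.

Request:
{"fn": "move_arm", "kwargs": {"jaw": [5.5,5.5,5.5,5.5,5.5,5.5,5.5,5.5,5.5,5.5,5.5], "dp": [[-0.1,0.2,0],[0,0,2],[0,0,3],[0,0,3],[0,0,3],[0,0,2],[0,0,1],[0,0,0.3],[0,0,0.15],[0,0,0.1],[0,0,0]], "turn": [[0,0,0],[0,0,0],[0,0,0],[0,0,0],[0,0,0],[0,0,0],[0,0,0],[0,0,0],[0,0,0],[0,0,0],[0,0,0]]}}

```text
time_s: 6.38
position: [0.5245, 0.308, 0.0421]
tool_rot: [[-1.0, -0.001, 0.002], [-0.001, 1.0, 0.001], [-0.002, 0.001, -1.0]]
ft_force: [0.7, 0.1, -2.4]
grip_width: 0.065
gripper_force: 67.7
```

Request:
{"fn": "move_arm", "kwargs": {"jaw": [5.5,5.5,6.8,7.4,7.8,7.8,7.8,7.8,7.8,7.8,7.8,7.8], "dp": [[0,0,0.15],[0,0,0],[0,0,0],[0,0,0],[0,0,0],[0,0,0],[0,0,-1],[0,0,-3],[0,0,-4],[0,0,-4],[0,0,-4],[0,0,-3]], "turn": [[0,0,0],[0,0,0],[0,0,0],[0,0,0],[0,0,0],[0,0,0],[0,0,0],[0,0,0],[0,0,0],[0,0,0],[0,0,0],[0,0,0]]}}

```text
time_s: 7.38
position: [0.524, 0.3079, 0.234]
tool_rot: [[-1.0, -0.001, 0.004], [-0.001, 1.0, 0.001], [-0.004, 0.001, -1.0]]
ft_force: [-0.4, 0.2, -0.0]
grip_width: 0.0779
gripper_force: 0.0
```

Run:
```python
from h import *
o,im,W=shot(); cyl(W,.5218,.3074,.087,.033)
```

```text
top n 3285 mean [0.5216 0.308 ] box [0.5231 0.3081] size [0.0666 0.0649]
side fit n 1295 [0.5211 0.3022]
```

Request:
{"fn": "move_arm", "kwargs": {"jaw": [7.8,7.8,7.8,7.8,7.8,7.8,7.8,7.8,7.8,7.8,7.8,7.8], "dp": [[-0.7,-3.5,0],[-0.7,-3.9,0.1],[-0.7,-3.9,0.1],[-0.7,-3.9,0.1],[-0.7,-3.9,0.1],[-0.7,-3.9,0.1],[-0.7,-3.9,0.1],[-0.7,-3.9,0.1],[-0.7,-3.9,0.1],[-0.7,-3.9,0.1],[-0.7,-3.9,0.1],[-0.7,-1.5,0.1]], "turn": [[0,0,0],[0,0,0],[0,0,0],[0,0,0],[0,0,0],[0,0,0],[0,0,0],[0,0,0],[0,0,0],[0,0,0],[0,0,0],[0,0,0]]}}

```text
time_s: 8.43
position: [0.6082, -0.1369, 0.2184]
tool_rot: [[-1.0, 0.003, 0.0], [0.003, 1.0, -0.001], [-0.0, -0.001, -1.0]]
ft_force: [-1.0, 0.5, -0.3]
grip_width: 0.0785
gripper_force: 0.0
```

Request:
{"fn": "move_arm", "kwargs": {"jaw": [7.8], "dp": [[0,0,0]], "turn": [[0,0,0]]}}

```text
time_s: 8.52
position: [0.6088, -0.1359, 0.2178]
tool_rot: [[-1.0, 0.003, -0.0], [0.003, 1.0, -0.0], [0.0, -0.0, -1.0]]
ft_force: [-0.9, 0.9, 0.3]
grip_width: 0.078
gripper_force: 0.0
```

Run:
```python
from h import *
st(); o,im,W=shot("w_rack")
hsv=cv2.cvtColor(im,cv2.COLOR_RGB2HSV)
m=(hsv[...,0]>40)&(hsv[...,0]<85)&(hsv[...,1]>100)
P=W[m&(abs(W[...,2]-.048)<.006)]
r=cv2.minAreaRect((P[:,:2]*1000).astype(np.float32)); print(len(P),np.median(P[:,2]),r)
P=W[(np.hypot(W[...,0]-.61,W[...,1]+.132)<.08)&(W[...,2]>.066)]; print("plugs",P.mean(0),np.ptp(P,axis=0),np.percentile(P[:,2],98))
```

```text
t 8.52 pos [ 0.6088 -0.1359  0.2178] yaw 89.82 tilt z [-0.0002 -0.0005] F [-0.9  0.9  0.3] w 0.0780 g 0.0
1770 0.04757280169989353 ((610.715576171875, -130.91189575195312), (33.11671447753906, 110.62039947509766), 89.51022338867188)
plugs [ 0.60052069 -0.13572861  0.28690412] [0.09153152 0.14269624 0.24974912] 0.3133986736061424
```

View pics/w_rack.png

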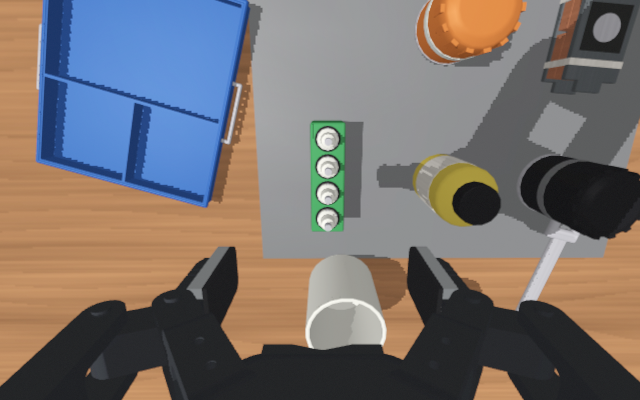

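Rack at (0.6107, -0.1309), aligned with world x, and clear of the bottle at (460,190) and the mug at (345,310).

Request:
{"fn": "move_arm", "kwargs": {"jaw": [7.8,7.8,7.8,7.8,7.8,7.8,7.8,7.8,7.8,7.8], "dp": [[-0.2,0.5,1],[0,0,3],[0,0,3.5],[0,0,3.5],[0,0,3.5],[0,0,3],[0,0,1.8],[0,0,0.9],[0,0,0],[0,0,0]], "turn": [[0,0,0],[0,0,0],[0,0,0],[0,0,0],[0,0,0],[0,0,0],[0,0,0],[0,0,0],[0,0,0],[0,0,0]]}}

```text
time_s: 9.4
position: [0.6108, -0.1261, 0.0171]
tool_rot: [[-1.0, -0.002, 0.001], [-0.002, 1.0, -0.0], [-0.001, -0.0, -1.0]]
ft_force: [0.3, -0.7, 1.3]
grip_width: 0.078
gripper_force: 0.0
```

Request:
{"fn": "move_arm", "kwargs": {"jaw": [5,3.5,2.5,2.5,2.5,2.5,2.5], "dp": [[0,0,0],[0,0,0],[0,0,0],[0,0,0],[0,0,0],[0,0,0],[0,0,0]], "turn": [[0,0,0],[0,0,0],[0,0,0],[0,0,0],[0,0,0],[0,0,0],[0,0,0]], "force": 50}}

```text
time_s: 9.98
position: [0.611, -0.1275, 0.0175]
tool_rot: [[-1.0, -0.001, 0.002], [-0.001, 1.0, -0.001], [-0.002, -0.001, -1.0]]
ft_force: [-0.5, -0.1, 7.5]
grip_width: 0.0336
gripper_force: 51.4
```

Request:
{"fn": "move_arm", "kwargs": {"jaw": [2.5,2.5,2.5,2.5,2.5,2.5,2.5,2.5,2.5,2.5,2.5,2.5], "dp": [[0,0,-1],[0,0,-2.5],[0,0,-3.5],[0,0,-4],[0,0,-4],[0,0,-2.5],[0.5,1.5,-0.5],[1,3,0],[1.4,3.6,0],[1.4,3.6,0],[1.4,3.6,0],[1.4,3.6,0]], "turn": [[0,0,0],[0,0,0],[0,0,0],[0,0,0],[0,0,0],[0,0,0],[0,0,0],[0,0,0],[0,0,0],[0,0,0],[0,0,0],[0,0,0]]}}

```text
time_s: 10.98
position: [0.537, 0.064, 0.1953]
tool_rot: [[-1.0, -0.001, -0.003], [-0.001, 1.0, 0.001], [0.003, 0.001, -1.0]]
ft_force: [0.5, 1.3, -1.5]
grip_width: 0.0328
gripper_force: 50.4
```

Request:
{"fn": "move_arm", "kwargs": {"jaw": [2.5,2.5,2.5,2.5,2.5,2.5,2.5,2.5,2.5,2.5], "dp": [[1.4,3.6,0],[1.4,3.6,0],[1.4,3.6,0],[1.4,3.6,0],[1.4,3.6,0],[1.4,3.6,0],[1.4,3.5,0],[1.2,3,0],[0.6,1.5,0],[0,0,0]], "turn": [[0,0,0],[0,0,0],[0,0,0],[0,0,0],[0,0,0],[0,0,0],[0,0,0],[0,0,0],[0,0,0],[0,0,0]]}}

```text
time_s: 11.82
position: [0.4198, 0.3604, 0.1952]
tool_rot: [[-1.0, -0.006, -0.003], [-0.006, 1.0, -0.0], [0.003, -0.0, -1.0]]
ft_force: [0.4, -0.3, -2.9]
grip_width: 0.0332
gripper_force: 50.4
```

Request:
{"fn": "move_arm", "kwargs": {"jaw": [2.5,2.5,2.5,2.5,2.5,2.5,2.5,2.5,2.5,2.5,2.5,2.5], "dp": [[0,0,0],[0,0,0],[0,0,0],[0,0,0],[0,0,0],[0,0,0],[0,0,0],[0,0,0],[0,0,0],[0,0,0],[0,0,0],[0,0,0]], "turn": [[0,0,0.12],[0,0,0.12],[0,0,0.12],[0,0,0.12],[0,0,0.12],[0,0,0.12],[0,0,0.12],[0,0,0.12],[0,0,0.12],[0,0,0.12],[0,0,0.12],[0,0,0.12]]}}

```text
time_s: 12.82
position: [0.4221, 0.3569, 0.1954]
tool_rot: [[-0.125, 0.992, -0.002], [0.992, 0.125, -0.001], [-0.001, -0.002, -1.0]]
ft_force: [-0.4, 0.5, -2.4]
grip_width: 0.0333
gripper_force: 50.4
```

Request:
{"fn": "move_arm", "kwargs": {"jaw": [2.5,2.5,2.5,2.5], "dp": [[0,0,0],[0,0,0],[0,0,0],[0,0,0]], "turn": [[0,0,0.12],[0,0,0.107],[0,0,0],[0,0,0]]}}

```text
time_s: 13.15
position: [0.4223, 0.3572, 0.1957]
tool_rot: [[0.092, 0.996, -0.001], [0.996, -0.092, -0.001], [-0.001, -0.001, -1.0]]
ft_force: [0.4, 1.0, -2.6]
grip_width: 0.0333
gripper_force: 50.4
```

```bash
cat >> h.py <<'E'
def delta(x,y,z):
    o=observe(); print("dp cm",(o["tool_rot"].T@(np.array([x,y,z])-o["position"])*100).round(2))
E
python3 - <<'E'
from h import *
st(); delta(.4236,.3616,.0205); o,im,W=shot("w_pr")
im,d=cams.get_image("top"); W=pts("top",d); m=tray(W,im,"red"); tray2(W,m,-5.5)
E
```

```text
t 13.15 pos [0.4223 0.3572 0.1957] yaw -5.28 tilt z [-0.0015 -0.0008] F [ 0.4  1.  -2.6] w 0.0333 g 50.4
dp cm [ 0.47  0.11 17.52]
red floor z 0.0043 n 2249 rect [467.1 351.6] [179.5 215. ] 84.93
tray centre [0.4667 0.3481] size [0.2127 0.1715]
long [0.4224 0.3524] bay+ [0.5292 0.3868] bay- [0.5207 0.2982]
```

View pics/w_pr.png

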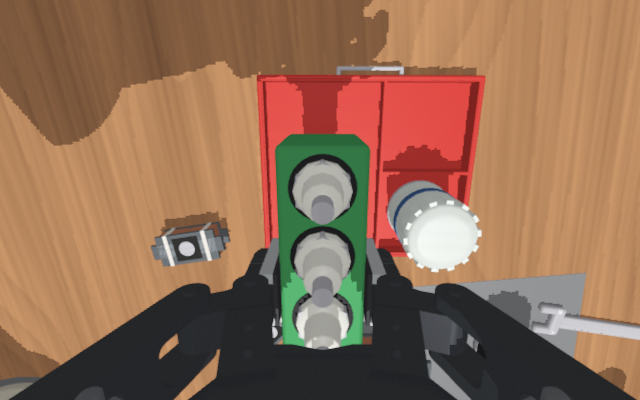

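The rack hangs level over the long bay (x 270–378 px at the bay), parallel to the divider. The white filter stands in its bay at (440,235). I lower the rack.

Request:
{"fn": "move_arm", "kwargs": {"jaw": [2.5,2.5,2.5,2.5,2.5,2.5,2.5,2.5,2.5,2.5], "dp": [[0.4,0.1,1],[0,0,3],[0,0,3.5],[0,0,3.5],[0,0,3],[0,0,2],[0,0,1],[0,0,0.4],[0,0,0.1],[0,0,0]], "turn": [[0,0,0],[0,0,0],[0,0,0],[0,0,0],[0,0,0],[0,0,0],[0,0,0],[0,0,0],[0,0,0],[0,0,0]]}}

```text
time_s: 14.08
position: [0.4248, 0.362, 0.0221]
tool_rot: [[0.094, 0.996, 0.002], [0.996, -0.094, 0.001], [0.001, 0.002, -1.0]]
ft_force: [-0.3, 0.1, -2.2]
grip_width: 0.0333
gripper_force: 50.5
```

Request:
{"fn": "move_arm", "kwargs": {"jaw": [2.5,2.5,4,4.8,4.8,4.8,4.8,4.8,4.8,4.8,4.8,4.8], "dp": [[0,0,0.15],[0,0,0],[0,0,0],[0,0,0],[0,0,0],[0,0,-1],[0,0,-3],[0,0,-4],[0,0,-4],[0,0,-4],[0,0,-3],[-1,1,-1]], "turn": [[0,0,0],[0,0,0],[0,0,0],[0,0,0],[0,0,0],[0,0,0],[0,0,0],[0,0,0],[0,0,0],[0,0,0],[0,0,0],[0,0,0]]}}

```text
time_s: 15.08
position: [0.4332, 0.3523, 0.2262]
tool_rot: [[0.093, 0.996, 0.008], [0.996, -0.093, 0.005], [0.005, 0.007, -1.0]]
ft_force: [-0.1, 0.3, 0.6]
grip_width: 0.048
gripper_force: 0.0
```

Request:
{"fn": "move_arm", "kwargs": {"jaw": [8.54,8.54,8.54,8.54,8.54,8.54,8.54,8.54,8.54,8.54], "dp": [[-2.5,2.5,0],[-2.9,2.8,0],[-2.9,2.8,0],[-2.9,2.8,0],[-2.9,2.8,0],[-2.9,2.8,0],[-2.5,2.5,0],[-1.9,2.2,0],[0,0,0],[0,0,0]], "turn": [[0,0,0],[0,0,0],[0,0,0],[0,0,0],[0,0,0],[0,0,0],[0,0,0],[0,0,0],[0,0,0],[0,0,0]]}}

```text
time_s: 15.92
position: [0.6243, 0.1163, 0.22]
tool_rot: [[0.097, 0.995, -0.0], [0.995, -0.097, 0.0], [0.0, -0.0, -1.0]]
ft_force: [-0.6, -0.6, -0.2]
grip_width: 0.0853
gripper_force: 0.0
```

Run:
```python
from h import *
st(); o,im,W=shot("w_bl"); cyl(W,.624,.117,.094,.033); delta(.6245,.117,.042)
```

```text
t 15.92 pos [0.6243 0.1163 0.22  ] yaw -5.57 tilt z [-0.0002  0.0001] F [-0.6 -0.6 -0.2] w 0.0853 g 0.0
top n 3772 mean [0.6264 0.1209] box [0.6264 0.1194] size [0.0652 0.0661]
side fit n 389 [0.6261 0.119 ]
dp cm [-0.04  0.08 17.82]
```

View pics/w_bl.png

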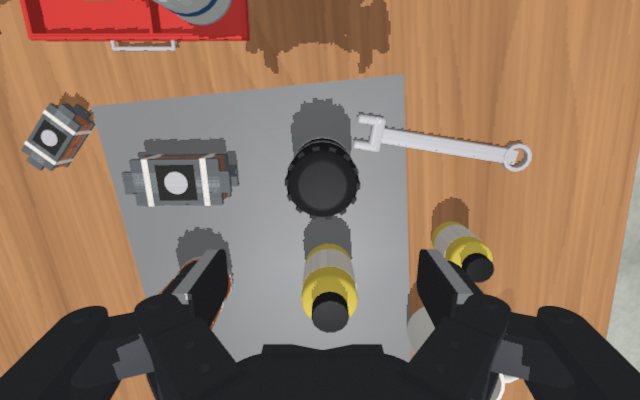

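Black filter at (322,180), top at (0.6263, 0.1193), 66 mm across. The wrench jaw at (372,132) is low and the fingers stay above 40 mm.

Request:
{"fn": "move_arm", "kwargs": {"jaw": [8.54,8.54,8.54,8.54,8.54,8.54,8.54,5.5,5.5,5.5,5.5,5.5], "dp": [[0.3,0.2,1],[0,0,3.5],[0,0,3.5],[0,0,3.5],[0,0,3],[0,0,2],[0,0,1.3],[0,0,0],[0,0,0],[0,0,0],[0,0,0],[0,0,0]], "turn": [[0,0,0],[0,0,0],[0,0,0],[0,0,0],[0,0,0],[0,0,0],[0,0,0],[0,0,0],[0,0,0],[0,0,0],[0,0,0],[0,0,0]], "force": 60}}

```text
time_s: 16.97
position: [0.6264, 0.1206, 0.0426]
tool_rot: [[0.095, 0.996, 0.001], [0.996, -0.095, -0.0], [0.0, 0.001, -1.0]]
ft_force: [0.8, 0.0, -2.0]
grip_width: 0.0651
gripper_force: 66.7
```

Run:
```python
from h import *
im,d=cams.get_image("top"); W=pts("top",d); W[...,2]-=.003
for c,y in(("red",-5.5),("blue",-16)): m=tray(W,im,c); tray2(W,m,y)
```

```text
red floor z 0.0016 n 628 rect [545.7 398.3] [102.4  66.6] 84.01
tray centre [0.5451 0.3945] size [0.0652 0.0942]
long [0.5008 0.3987] bay+ [0.6076 0.4332] bay- [0.599  0.3446]
blue floor z 0.0016 n 4440 rect [ 519.4 -324.5] [184.  213.8] 73.5
tray centre [ 0.5187 -0.324 ] size [0.2112 0.1827]
long [ 0.4759 -0.3117] bay+ [ 0.5872 -0.2973] bay- [ 0.5626 -0.3829]
```

Request:
{"fn": "move_arm", "kwargs": {"jaw": [5.5,5.5,5.5,5.5,5.5,5.5,5.5,5.5,5.5,5.5,5.5,5.5], "dp": [[0,0,-1],[0,0,-2.5],[0,0,-3.5],[0,0,-4],[0,0,-3.5],[0,0,-1.5],[-1.5,0,0],[-3,0,0],[-3.8,0,0],[-3.8,-0.2,0],[-3.8,-0.2,0],[-3.8,-0.2,0]], "turn": [[0,0,0],[0,0,0],[0,0,0],[0,0,0],[0,0,0],[0,0,0],[0,0,0],[0,0,0],[0,0,0],[0,0,0],[0,0,0],[0,0,0]]}}

```text
time_s: 18.02
position: [0.6003, -0.0774, 0.2013]
tool_rot: [[0.095, 0.995, -0.002], [0.995, -0.095, 0.0], [0.0, -0.002, -1.0]]
ft_force: [0.6, -0.4, -2.6]
grip_width: 0.065
gripper_force: 67.3
```

Request:
{"fn": "move_arm", "kwargs": {"jaw": [5.5,5.5,5.5,5.5,5.5,5.5,5.5,5.5,5.5,5.5,5.5,5.5], "dp": [[-3.8,-0.1,0],[-3.8,-0.1,0],[-3.8,-0.1,0],[-3.8,-0.1,0],[-3.8,-0.1,0],[-3.6,-0.1,0],[-3.3,-0.1,0],[-2.7,-0.1,0],[-1.5,0,0],[0,0,0],[0,0,0],[0,0,0]], "turn": [[0,0,0],[0,0,0],[0,0,0],[0,0,0],[0,0,0],[0,0,0],[0,0,0],[0,0,0],[0,0,0],[0,0,0],[0,0,0],[0,0,0]]}}

```text
time_s: 19.02
position: [0.5647, -0.3735, 0.2014]
tool_rot: [[0.095, 0.996, -0.001], [0.996, -0.095, 0.001], [0.001, -0.001, -1.0]]
ft_force: [-0.3, 0.8, -2.3]
grip_width: 0.0648
gripper_force: 67.3
```

Run:
```python
from h import *
st(); o,im,W=shot("w_pb"); m=tray(W,im,"blue"); tray2(W,m,-16.3); delta(.563,-.383,.0456)
```

```text
t 19.02 pos [ 0.5647 -0.3735  0.2014] yaw -5.44 tilt z [-0.0008  0.001 ] F [-0.3  0.8 -2.3] w 0.0648 g 67.3
blue floor z 0.0029 n 36012 rect [ 520.9 -324.1] [184.4 212.2] 73.62
tray centre [ 0.5211 -0.3239] size [0.2108 0.1828]
long [ 0.4784 -0.3114] bay+ [ 0.5897 -0.2976] bay- [ 0.5648 -0.3831]
dp cm [-1.   -0.09 15.61]
```

View pics/w_pb.png

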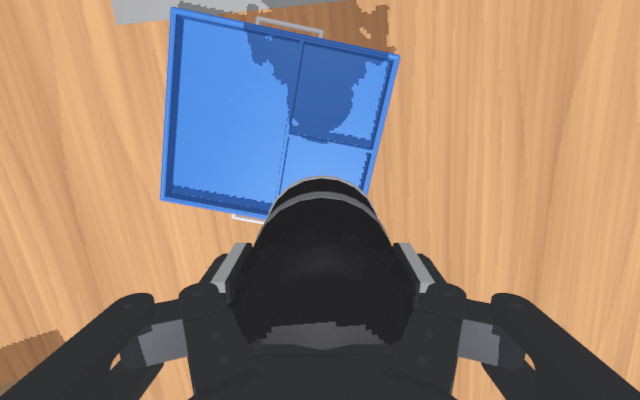

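Tray centre from the wrist (0.521, -0.324) agrees with the top camera to 2 mm. The black filter hangs over the far-right bay. I lower it.

Request:
{"fn": "move_arm", "kwargs": {"jaw": [5.5,5.5,5.5,5.5,5.5,5.5,5.5,5.5,5.5,5.5], "dp": [[-0.8,0,0],[0,0,2],[0,0,3],[0,0,3.5],[0,0,3.2],[0,0,2.2],[0,0,1],[0,0,0.4],[0,0,0.2],[0,0,0]], "turn": [[0,0,0],[0,0,0],[0,0,0],[0,0,0],[0,0,0],[0,0,0],[0,0,0],[0,0,0],[0,0,0],[0,0,0]]}}

```text
time_s: 19.9
position: [0.5649, -0.3825, 0.0482]
tool_rot: [[0.095, 0.996, 0.002], [0.996, -0.095, -0.002], [-0.001, 0.002, -1.0]]
ft_force: [0.5, -0.4, -2.5]
grip_width: 0.0649
gripper_force: 67.3
```

Request:
{"fn": "move_arm", "kwargs": {"jaw": [5.5,5.5,6.8,7.4,7.8,7.8,7.8,7.8,7.8,7.8,7.8,7.8], "dp": [[0,0,0.25],[0,0,0],[0,0,0],[0,0,0],[0,0,0],[0,0,0],[0,0,-1],[0,0,-3],[0,0,-4],[0,0,-4],[0,0,-4],[0,0,-2]], "turn": [[0,0,0],[0,0,0],[0,0,0],[0,0,0],[0,0,0],[0,0,0],[0,0,0],[0,0,0],[0,0,0],[0,0,0],[0,0,0],[0,0,0]]}}

```text
time_s: 20.9
position: [0.5649, -0.3826, 0.2313]
tool_rot: [[0.095, 0.995, 0.006], [0.995, -0.095, -0.006], [-0.005, 0.007, -1.0]]
ft_force: [-0.5, -0.0, -0.1]
grip_width: 0.0782
gripper_force: 0.0
```

Run:
```python
from h import *
st(); o,im,W=shot(); cyl(W,.564,-.383,.097,.033)
```

```text
t 20.90 pos [ 0.5649 -0.3826  0.2313] yaw -5.44 tilt z [ 0.0061 -0.0059] F [-0.5 -0.  -0.1] w 0.0782 g 0.0
top n 3536 mean [ 0.5659 -0.3829] box [ 0.5659 -0.3843] size [0.0652 0.0662]
side fit n 1284 [ 0.5673 -0.3836]
```

Request:
{"fn": "move_arm", "kwargs": {"jaw": [8.5,8.5,8.5,8.5,8.5,8.5,8.5,8.5,8.5,8.5,8.5,8.5], "dp": [[2,0.1,0],[3.8,0.2,0],[3.8,0.2,0],[3.8,0.2,0],[3.8,0.2,0],[3.8,0.2,0],[3.8,0.2,0],[3.8,0.2,0],[3.8,0.2,0],[3.4,0.2,0],[2,0,0],[0,0,0]], "turn": [[0,0,0],[0,0,0],[0,0,0],[0,0,0],[0,0,0],[0,0,0],[0,0,0],[0,0,0],[0,0,0],[0,0,0],[0,0,0],[0,0,0]]}}

```text
time_s: 21.95
position: [0.619, -0.0034, 0.2249]
tool_rot: [[0.09, 0.996, 0.001], [0.996, -0.09, 0.001], [0.001, 0.0, -1.0]]
ft_force: [0.9, 0.7, 0.9]
grip_width: 0.0852
gripper_force: 0.0
```

Request:
{"fn": "move_arm", "kwargs": {"jaw": [8.5,8.5], "dp": [[0,0,0],[0,0,0]], "turn": [[0,0,0],[0,0,0]]}}

```text
time_s: 22.12
position: [0.619, -0.0083, 0.2246]
tool_rot: [[0.095, 0.995, 0.0], [0.995, -0.095, -0.0], [-0.0, 0.0, -1.0]]
ft_force: [-1.0, -0.4, 0.2]
grip_width: 0.0851
gripper_force: 0.0
```

Run:
```python
from h import *
st(); o,im,W=shot("w_bo"); cyl(W,.62,-.0055,.105,.029,.004); delta(.62,-.0055,.042)
N=np.hypot(W[...,0]-.62,W[...,1]+.0055)<.045
P=W[N&(abs(W[...,2]-.082)<.008)]; print(len(P),P.min(0),P.max(0))
```

```text
t 22.12 pos [ 0.619  -0.0083  0.2246] yaw -5.47 tilt z [ 0.0001 -0.0004] F [-1.  -0.4  0.2] w 0.0851 g 0.0
top n 1350 mean [ 0.6214 -0.0041] box [ 0.6212 -0.0047] size [0.0355 0.0354]
side fit n 1880 [ 0.6211 -0.0076]
dp cm [ 0.34  0.07 18.25]
1534 [ 0.59309674 -0.0330812   0.07411161] [0.65019743 0.02380054 0.08966391]
```

Request:
{"fn": "move_arm", "kwargs": {"jaw": [8.5,8.5,8.5,8.5,8.5,8.5,8.5,5,5,5,5,5], "dp": [[0.4,0.2,1],[0,0,3.5],[0,0,3.5],[0,0,3.5],[0,0,3.2],[0,0,2.3],[0,0,1.3],[0,0,0],[0,0,0],[0,0,0],[0,0,0],[0,0,0]], "turn": [[0,0,0],[0,0,0],[0,0,0],[0,0,0],[0,0,0],[0,0,0],[0,0,0],[0,0,0],[0,0,0],[0,0,0],[0,0,0],[0,0,0]], "force": 50}}

```text
time_s: 23.17
position: [0.6217, -0.0039, 0.0421]
tool_rot: [[0.095, 0.995, 0.001], [0.995, -0.095, -0.0], [-0.0, 0.001, -1.0]]
ft_force: [0.2, 0.0, -1.9]
grip_width: 0.0567
gripper_force: 53.5
```

Request:
{"fn": "move_arm", "kwargs": {"jaw": [5,5,5,5,5,5,5,5,5,5,5,5], "dp": [[0,0,-1],[0,0,-2.5],[0,0,-3.5],[0,0,-4],[0,0,-3],[0,0,-1.5],[-1.5,0,0],[-3,-0.1,0],[-3.6,0,0],[-3.6,-0.1,0],[-3.6,0,0],[-3.6,-0.1,0]], "turn": [[0,0,0],[0,0,0],[0,0,0],[0,0,0],[0,0,0],[0,0,0],[0,0,0],[0,0,0],[0,0,0],[0,0,0],[0,0,0],[0,0,0]]}}

```text
time_s: 24.17
position: [0.5995, -0.1937, 0.1959]
tool_rot: [[0.095, 0.995, -0.001], [0.995, -0.095, 0.0], [0.0, -0.001, -1.0]]
ft_force: [1.5, 0.0, -2.1]
grip_width: 0.057
gripper_force: 54.2
```

Request:
{"fn": "move_arm", "kwargs": {"jaw": [5,5,5,5,5,5], "dp": [[-3.6,-0.1,0],[-3.2,0,0],[-2.3,0,0],[-1.4,0,0],[0,0,0],[0,0,0]], "turn": [[0,0,0],[0,0,0],[0,0,0],[0,0,0],[0,0,0],[0,0,0]]}}

```text
time_s: 24.67
position: [0.5892, -0.2962, 0.1958]
tool_rot: [[0.096, 0.995, -0.001], [0.995, -0.096, 0.001], [0.001, -0.001, -1.0]]
ft_force: [-0.5, -0.0, -3.2]
grip_width: 0.0564
gripper_force: 54.2
```

Run:
```python
from h import *
st(); delta(.5890,-.2970,.0451)
```

```text
t 24.67 pos [ 0.5892 -0.2962  0.1958] yaw -5.49 tilt z [-0.0008  0.001 ] F [-0.5 -0.  -3.2] w 0.0564 g 54.2
dp cm [-1.000e-01  1.000e-02  1.507e+01]
```

Request:
{"fn": "move_arm", "kwargs": {"jaw": [5,5,5,5,5,5,5,5,5,5,5,5], "dp": [[-0.1,0,1],[0,0,3],[0,0,3.5],[0,0,3.2],[0,0,2.2],[0,0,1.2],[0,0,0.5],[0,0,0.3],[0,0,0.2],[0,0,0.1],[0,0,0],[0,0,0]], "turn": [[0,0,0],[0,0,0],[0,0,0],[0,0,0],[0,0,0],[0,0,0],[0,0,0],[0,0,0],[0,0,0],[0,0,0],[0,0,0],[0,0,0]]}}

```text
time_s: 25.67
position: [0.5898, -0.2973, 0.0452]
tool_rot: [[0.095, 0.995, 0.001], [0.995, -0.095, -0.001], [-0.001, 0.001, -1.0]]
ft_force: [-0.0, -0.7, -2.7]
grip_width: 0.0564
gripper_force: 54.2
```

Request:
{"fn": "move_arm", "kwargs": {"jaw": [5,5,6,6.8,7.2,7.2,7.2,7.2,7.2,7.2,7.2,7.2], "dp": [[0,0,0.1],[0,0,0],[0,0,0],[0,0,0],[0,0,0],[0,0,0],[0,0,-1],[0,0,-3],[0,0,-4],[0,0,-4],[0,0,-4],[0,0,-2]], "turn": [[0,0,0],[0,0,0],[0,0,0],[0,0,0],[0,0,0],[0,0,0],[0,0,0],[0,0,0],[0,0,0],[0,0,0],[0,0,0],[0,0,0]]}}

```text
time_s: 26.67
position: [0.5902, -0.2975, 0.23]
tool_rot: [[0.095, 0.995, 0.007], [0.995, -0.095, -0.005], [-0.004, 0.007, -1.0]]
ft_force: [-0.3, 0.1, 0.9]
grip_width: 0.0723
gripper_force: 0.0
```

Run:
```python
from h import *
st(); o,im,W=shot(); cyl(W,.589,-.2975,.108,.029); delta(.4705,.1215,.2); print(o["q"].round(1))
```

```text
t 26.67 pos [ 0.5902 -0.2975  0.23  ] yaw -5.43 tilt z [ 0.0065 -0.005 ] F [-0.3  0.1  0.9] w 0.0723 g 0.0
top n 1319 mean [ 0.5913 -0.2972] box [ 0.5913 -0.2979] size [0.0348 0.0349]
side fit n 3585 [ 0.5909 -0.303 ]
dp cm [ 40.64 -15.98   2.8 ]
[-37.   33.2  54.9  -0.   91.3 -31.6]
```

Request:
{"fn": "move_arm", "kwargs": {"jaw": [7.2,7.2,7.2,7.2,7.2,7.2,7.2,7.2,7.2,7.2,7.2,7.2], "dp": [[2,-0.8,0],[3.5,-1.4,0.1],[3.6,-1.4,0.2],[3.6,-1.4,0.2],[3.6,-1.4,0.2],[3.6,-1.4,0.2],[3.6,-1.4,0.2],[3.6,-1.4,0.2],[3.6,-1.4,0.2],[3.6,-1.4,0.2],[3.6,-1.4,0.2],[2.6,-1.2,0.2]], "turn": [[0,0,0],[0,0,0],[0,0,0],[0,0,0],[0,0,0],[0,0,0],[0,0,0],[0,0,0],[0,0,0],[0,0,0],[0,0,0],[0,0,0]]}}

```text
time_s: 27.72
position: [0.4674, 0.1237, 0.2028]
tool_rot: [[0.094, 0.996, 0.001], [0.996, -0.094, 0.0], [0.0, 0.0, -1.0]]
ft_force: [-0.1, -0.2, 0.4]
grip_width: 0.0721
gripper_force: 0.0
```

Request:
{"fn": "move_arm", "kwargs": {"jaw": [8.5,8.5,8.5,8.5,8.5,8.5,8.5,8.5,8.5,8.5,8.5,8.5], "dp": [[0,0,0],[0,0,0],[0,0,0],[0,0,0],[0,0,0],[0,0,0],[0,0,0],[0,0,0],[0,0,0],[0,0,0],[0,0,0],[0,0,0]], "turn": [[0,0,-0.122],[0,0,-0.122],[0,0,-0.122],[0,0,-0.122],[0,0,-0.122],[0,0,-0.122],[0,0,-0.122],[0,0,-0.122],[0,0,-0.122],[0,0,-0.122],[0,0,-0.122],[0,0,-0.122]]}}

```text
time_s: 28.72
position: [0.4685, 0.1213, 0.2027]
tool_rot: [[-0.981, 0.195, 0.0], [0.195, 0.981, 0.0], [-0.0, 0.0, -1.0]]
ft_force: [1.5, -0.3, 0.3]
grip_width: 0.0853
gripper_force: 0.0
```

Request:
{"fn": "move_arm", "kwargs": {"jaw": [8.5,8.5,8.5], "dp": [[0,0,0],[0,0,0],[0,0,0]], "turn": [[0,0,-0.114],[0,0,0],[0,0,0]]}}

```text
time_s: 28.97
position: [0.4685, 0.1213, 0.2026]
tool_rot: [[-0.996, 0.091, 0.0], [0.091, 0.996, -0.0], [-0.0, 0.0, -1.0]]
ft_force: [-0.4, -0.1, 0.4]
grip_width: 0.0848
gripper_force: 0.0
```

Run:
```python
from h import *
st(); o,im,W=shot("w_pads")
P=W[(np.hypot(W[...,0]-.4705,W[...,1]-.1215)<.075)&(abs(W[...,2]-.036)<.006)]
r=cv2.minAreaRect((P[:,:2]*1000).astype(np.float32)); print(len(P),np.median(P[:,2]),r); delta(r[0][0]/1000,r[0][1]/1000,.012)
```

```text
t 28.97 pos [0.4685 0.1213 0.2026] yaw 84.77 tilt z [ 0.0003 -0.    ] F [-0.4 -0.1  0.4] w 0.0848 g 0.0
5025 0.035879123310216365 ((472.51812744140625, 123.85462188720703), (50.32783508300781, 111.25581359863281), 85.28241729736328)
dp cm [-0.36  0.29 19.06]
```

View pics/w_pads.png

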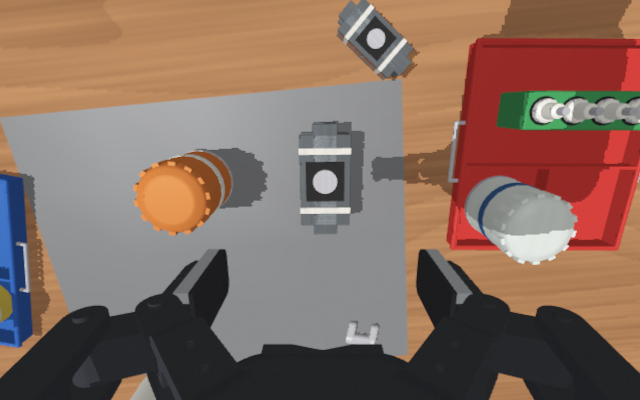

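Pads under the tool at (325,180), 111×50 mm with the top at 36 mm: the large pair, aligned with the fingers. The rack and white filter are in the red tray.

Request:
{"fn": "move_arm", "kwargs": {"jaw": [8.5,8.5,8.5,8.5,8.5,8.5,8.5,8.5,8.5], "dp": [[-0.4,0.3,1],[0,0,3.5],[0,0,3.8],[0,0,3.8],[0,0,3.3],[0,0,2.3],[0,0,1.3],[0,0,0.6],[0,0,0]], "turn": [[0,0,0],[0,0,0],[0,0,0],[0,0,0],[0,0,0],[0,0,0],[0,0,0],[0,0,0],[0,0,0]]}}

```text
time_s: 29.77
position: [0.4724, 0.124, 0.005]
tool_rot: [[-0.996, 0.089, -0.002], [0.089, 0.996, -0.0], [0.002, -0.0, -1.0]]
ft_force: [0.2, -0.3, -0.9]
grip_width: 0.0853
gripper_force: 0.0
```

Request:
{"fn": "move_arm", "kwargs": {"jaw": [6.5,5.5,4.2,4.2,4.2,4.2,4.2], "dp": [[0,0,0],[0,0,0],[0,0,0],[0,0,0],[0,0,0],[0,0,0],[0,0,0]], "turn": [[0,0,0],[0,0,0],[0,0,0],[0,0,0],[0,0,0],[0,0,0],[0,0,0]], "force": 80}}

```text
time_s: 30.35
position: [0.4734, 0.1239, 0.0076]
tool_rot: [[-0.996, 0.088, 0.002], [0.088, 0.996, -0.0], [-0.002, 0.0, -1.0]]
ft_force: [-1.5, -0.6, 7.3]
grip_width: 0.0483
gripper_force: 81.0
```

Request:
{"fn": "move_arm", "kwargs": {"jaw": [4.2,4.2,4.2,4.2,4.2,4.2,4.2,4.2,4.2,4.2,4.2,4.2], "dp": [[0,0,-1],[0,0,-2.5],[0,0,-3.8],[0,0,-4],[0,0,-4],[0,0,-2.5],[0,-1,-1.4],[-0.4,-2.5,0],[-0.4,-3.6,0],[-0.4,-3.6,0],[-0.4,-3.6,0],[-0.4,-3.6,0]], "turn": [[0,0,0],[0,0,0],[0,0,0],[0,0,0],[0,0,0],[0,0,0],[0,0,0],[0,0,0],[0,0,0],[0,0,0],[0,0,0],[0,0,0]]}}

```text
time_s: 31.35
position: [0.4761, -0.0574, 0.1982]
tool_rot: [[-0.996, 0.088, -0.001], [0.088, 0.996, 0.0], [0.001, 0.0, -1.0]]
ft_force: [1.4, 0.8, -7.0]
grip_width: 0.0483
gripper_force: 85.0
```

Request:
{"fn": "move_arm", "kwargs": {"jaw": [4.2,4.2,4.2,4.2,4.2,4.2,4.2,4.2,4.2,4.2], "dp": [[-0.4,-3.6,0],[-0.4,-3.6,0],[-0.4,-3.6,0],[-0.4,-3.6,0],[-0.4,-3.6,0],[-0.3,-3.6,0],[0,-2.4,0],[0,-1.1,0],[0,0,0],[0,0,0]], "turn": [[0,0,0],[0,0,0],[0,0,0],[0,0,0],[0,0,0],[0,0,0],[0,0,0],[0,0,0],[0,0,0],[0,0,0]]}}

```text
time_s: 32.18
position: [0.4775, -0.3076, 0.1978]
tool_rot: [[-0.996, 0.088, -0.001], [0.088, 0.996, 0.002], [0.001, 0.002, -1.0]]
ft_force: [-0.4, -0.0, -7.1]
grip_width: 0.0481
gripper_force: 85.0
```

Request:
{"fn": "move_arm", "kwargs": {"jaw": [4.2,4.2,4.2,4.2,4.2,4.2,4.2,4.2,4.2,4.2,4.2,4.2], "dp": [[0,0,0],[0,0,0],[0,0,0],[0,0,0],[0,0,0],[0,0,0],[0,0,0],[0,0,0],[0,0,0],[0,0,0],[0,0,0],[0,0,0]], "turn": [[0,0,0.12],[0,0,0.12],[0,0,0.12],[0,0,0.12],[0,0,0.12],[0,0,0.12],[0,0,0.12],[0,0,0.12],[0,0,0.12],[0,0,0.12],[0,0,0.12],[0,0,0.12]]}}

```text
time_s: 33.18
position: [0.4781, -0.3062, 0.1984]
tool_rot: [[-0.039, 0.999, -0.0], [0.999, 0.039, 0.001], [0.001, -0.0, -1.0]]
ft_force: [-0.1, 0.4, -7.4]
grip_width: 0.0482
gripper_force: 85.0
```

Request:
{"fn": "move_arm", "kwargs": {"jaw": [4.2,4.2,4.2,4.2,4.2], "dp": [[0,0,0],[0,0,0],[0,0,0],[0,0,0],[0,0,0]], "turn": [[0,0,0.12],[0,0,0.12],[0,0,0.088],[0,0,0],[0,0,0]]}}

```text
time_s: 33.6
position: [0.4781, -0.3068, 0.1984]
tool_rot: [[0.277, 0.961, -0.0], [0.961, -0.277, 0.001], [0.0, -0.0, -1.0]]
ft_force: [0.8, 0.4, -7.7]
grip_width: 0.0485
gripper_force: 85.0
```

Run:
```python
from h import *
st(); o,im,W=shot("w_pp"); delta(.4775,-.3115,.0106); print(o["q"].round(1))
```

```text
t 33.60 pos [ 0.4781 -0.3068  0.1984] yaw -16.09 tilt z [-0.0002  0.0005] F [ 0.8  0.4 -7.7] w 0.0485 g 85.0
dp cm [-0.44  0.07 18.78]
[-44.6  25.1  74.6   0.   80.3 -28.5]
```

View pics/w_pp.png

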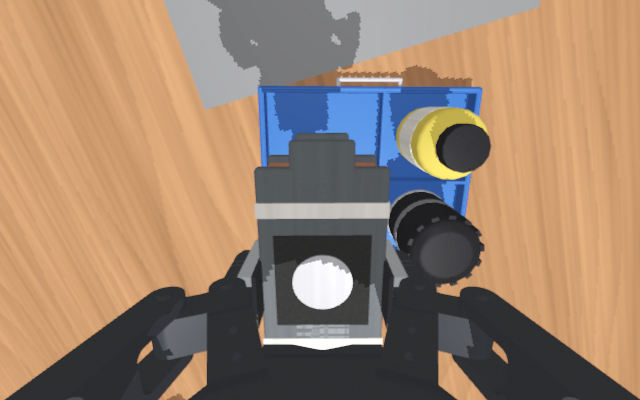

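Pads hang square over the long bay. The bottle (450,145) and black filter (440,245) stand in their own bays, clear of the fingers. I lower them.

Request:
{"fn": "move_arm", "kwargs": {"jaw": [4.2,4.2,4.2,4.2,4.2,4.2,4.2,4.2,4.2,4.2,4.2], "dp": [[-0.4,0,1],[0,0,3],[0,0,3.8],[0,0,3.8],[0,0,3],[0,0,2],[0,0,1],[0,0,0.6],[0,0,0.3],[0,0,0.2],[0,0,0]], "turn": [[0,0,0],[0,0,0],[0,0,0],[0,0,0],[0,0,0],[0,0,0],[0,0,0],[0,0,0],[0,0,0],[0,0,0],[0,0,0]]}}

```text
time_s: 34.57
position: [0.4773, -0.3124, 0.0121]
tool_rot: [[0.281, 0.96, 0.001], [0.96, -0.281, -0.001], [-0.001, 0.002, -1.0]]
ft_force: [0.7, 0.3, -7.0]
grip_width: 0.0483
gripper_force: 85.0
```

Request:
{"fn": "move_arm", "kwargs": {"jaw": [4.2,4.2,5.3,5.9,5.9,5.9,5.9,5.9,5.9,5.9,5.9,5.9], "dp": [[0,0,0.15],[0,0,0],[0,0,0],[0,0,0],[0,0,0],[0,0,0],[0,0,-1],[0,0,-3],[0,0,-4],[0,0,-4],[0,0,-4],[0,0,-4]], "turn": [[0,0,0],[0,0,0],[0,0,0],[0,0,0],[0,0,0],[0,0,0],[0,0,0],[0,0,0],[0,0,0],[0,0,0],[0,0,0],[0,0,0]]}}

```text
time_s: 35.57
position: [0.4765, -0.3116, 0.2129]
tool_rot: [[0.281, 0.96, 0.001], [0.96, -0.281, -0.001], [-0.0, 0.001, -1.0]]
ft_force: [0.7, -0.6, -1.0]
grip_width: 0.0587
gripper_force: 0.0
```

Request:
{"fn": "move_arm", "kwargs": {"jaw": [5.9,5.9,5.9,5.9,5.9,5.9,5.9,5.9], "dp": [[0,0,-2],[0,-3,-1],[0,-4,0],[0,-4,0],[0,-3,0],[0,-2,0],[0,0,0],[0,0,0]], "turn": [[0,0,0],[0,0,0],[0,0,0],[0,0,0],[0,0,0],[0,0,0],[0,0,0],[0,0,0]]}}

```text
time_s: 36.23
position: [0.3229, -0.267, 0.2409]
tool_rot: [[0.282, 0.959, 0.001], [0.959, -0.282, -0.002], [-0.001, 0.002, -1.0]]
ft_force: [1.1, -0.6, 0.0]
grip_width: 0.059
gripper_force: 0.0
```

Run:
```python
from h import *
st(); im,d=cams.get_image("top"); W=pts("top",d)
b,_=cams.get_image("side")
cv2.imwrite("pics/final.png",np.vstack([cv2.resize(im[80:280,140:480],(500,294)),cv2.resize(b,(480,300))[:, :480].copy() if 0 else cv2.copyMakeBorder(cv2.resize(b,(480,300)),0,0,0,20,0)])[:,:,::-1])
for nm,x,y,h in(("white",.5218,.3074,.087),("black",.565,-.383,.097),("bottle",.590,-.2975,.108),("pads",.4775,-.3115,.039),("rack",.4236,.3616,.079),("orange",.4645,-.0095,.084),):
    P=W[(np.hypot(W[...,0]-x,W[...,1]-y)<.06)&(abs(W[...,2]-h-.004)<.007)]
    r=cv2.minAreaRect((P[:,:2]*1000).astype(np.float32)); print(nm,len(P),"z %.4f"%np.median(P[:,2]),np.round(r[0],1),np.round(r[1],1),round(r[2],1))
W[...,2]-=.003
for c,y in(("red",-5.5),("blue",-16.3)): tray2(W,tray(W,im,c),y)
```

```text
t 36.23 pos [ 0.3229 -0.267   0.2409] yaw -16.40 tilt z [ 0.0012 -0.0016] F [ 1.1 -0.6  0. ] w 0.0590 g 0.0
white 274 z 0.0874 [520.4 306.1] [61.7 57.9] 69.0
black 294 z 0.0973 [ 564.  -384.6] [62.8 58.7] 3.2
bottle 111 z 0.1094 [ 588.1 -298.7] [33.8 33.4] 0.2
pads 445 z 0.0400 [ 479.6 -306.8] [100.5  51.2] 73.9
rack 21 z 0.0786 [423.9 359.8] [85.3  8.7] 84.9
orange 302 z 0.0842 [464.4 -11.9] [59.8 62.7] 69.8
red floor z 0.0017 n 3440 rect [468.1 360.2] [196.  214.7] 84.42
tray centre [0.4671 0.3557] size [0.2126 0.186 ]
long [0.4228 0.3599] bay+ [0.5296 0.3943] bay- [0.5211 0.3058]
blue floor z 0.0022 n 1938 rect [ 519.  -324.2] [182.8 211.8] 73.21
tray centre [ 0.5192 -0.3239] size [0.2105 0.182 ]
long [ 0.4765 -0.3114] bay+ [ 0.5878 -0.2976] bay- [ 0.5629 -0.3831]
```

View pics/final.png

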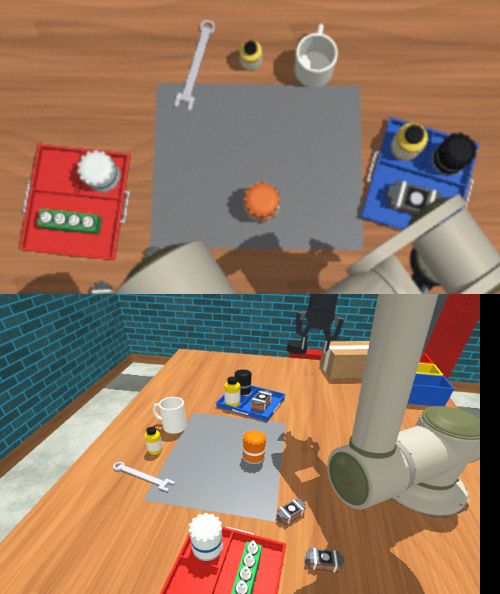

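All five parts stand within 2–5 mm of their bay centres at the right heights. The orange filter, mug and wrench are where they were, so I hand it in.

```bash
python3 -c "
from rig import ticket; print(ticket.close_job())"
```

```text
the job is handed in; nothing more can be done
None
```

The job is handed in after about 36 s of robot time: all five parts are in their trays, measured within about 5 mm of their bay centres, and the orange filter, mug and wrench were not moved; the verdict itself was not shown to me.

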